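# Pack a machined plate and close the case

### The arm

A 6-joint arm with a two-finger parallel gripper is mounted at the origin on the work surface. World frame = base frame: x ahead of the robot, y to its left, z up, the work surface at z = 0. Lengths are in mm, angles in rad, forces in N, time in s.
With the tool pointing down it reaches from about 325 to 775 mm from the base axis. Payload 5.5 kg.
Tool frame: the origin (TCP) lies on the centre line of the jaws, within the pads' length; the fingertips stand r.finger_overhang ahead of it and the grasp point (between the pads) lies 3 mm ahead of it (r.finger_overhang is the distance from the TCP to the fingertips, in mm); z points along the fingers, y is the line along which they close (so a half turn about z gives the same grasp; the last joint's range is limited). The gripper opens to 85 mm and grips with 20 to 120 N. Pads are 22 mm wide; open, the fingers measure 114 mm over their backs; the gripper's body (76 mm by 85 mm) begins 54 mm behind the grasp point. The pads swing forward as they close: fully open they stand 13 mm farther back than shut.
Start: joints at [-1.282, 0.091, 1.231, -0, 1.82, -0.057], TCP at [203.37, -564.497, 253.275] pointing down, gripper open.
Joint ranges: [-2.87, 2.87], [-0.86, 2.18], [0.17, 2.46], [-1.51, 4.65], [0.06, 2.69], [-2.65, 2.65]. Speed limits (rad/s): [2.57, 2.57, 3.01, 3.14, 3.14, 3.14].

### API

Orientations are given as a rotation vector (axis times angle).
In Python, from workcell import r, optics, ticket gives the robot as it stands.
- The arm moves only by the shell command python3 -m inch 'ROWS' [FORCE]. ROWS is JSON, a list of rows, each a list of 7 numbers: the opening, from 0 (shut) to 1 (fully open), then the shift along the tool's x, y, z in m, then the turn, a rotation vector about the tool's x, y, z in rad. In form: [[claw, x, y, z, wx, wy, wz], ...]. A call has 1 to 8 rows; each row is the pose to reach, as a shift and turn from the pose commanded when the call began, along the tool's axes at that moment; what a row does not reach only later rows make up. A row lasts 1/12 s, in which the tool goes at most 41.7 mm and 7.16 degrees, less where a joint would pass 70% of its speed; a pose out of reach is approached as far as the arm can. A call with a gripper value outside its range is refused whole. The fingers move at their own pace and stop on an object; FORCE is the grip in N (left out, the last holds). Time passes only in rows, so rows that repeat a pose let the fingers close. It gives the time, the measured TCP pose, the force, the opening and the grip force at its end, in the units of the state.
- r.state(): the state, without advancing time (a new reading comes with each control period).
- optics.get_image(name): name is "scene" or "top"; returns a dict with "pixels" (384x512x3 uint8, red, green, blue), "fx", "fy", "cx", "cy" (pixels), "xyz" and "orientation" of the camera in the world. Camera axes: x right, y down, z forward; pixel columns grow to the right and rows downward; lengths in mm; the calibration is good to about 2 mm. A picture is of the moment at which its call begins. There is no depth.
- ticket.sign_off(): hands the job in; it is judged then, once.
The state is a dict: "time_s": time; "q": joint angles; "joint_velocities": joint speeds; "tau": joint torques, N m; "eef_pos": TCP position; "tcp_rot": TCP orientation; "contact_force": force on the tool from outside, world axes, zero at the start; "wrist_torque": the same for the moment, N m; "width": finger opening in mm; "grip_force": force on a finger pad.
Only numpy, scipy, OpenCV 4.12 (cv2) and the standard library are available. Lean on these libraries where they do the work, as an engineer would, in place of code of your own. Each camera call takes 0.05 s, during which the arm holds its last target. There are 200 camera calls.

### The job

Take the plain machined plate (not the one with the red reject band) out of the sloping green rack and slide it down into the empty slot of the blue packing case until it stands fully home, guiding it down rather than letting it drop. Then lay the white cover on the case inside its rim and press it down past the stiff cushions until it sits level on its ledge, flush with the rim. Leave the red-banded plate, the plate already packed and the other things on the bench where they are.

Things in the scene. Friction and masses are not known exactly. Their poses are not given: they have to be found in the camera images.
- plate: Plain bright aluminium plate to pack, 100 wide (y) x 90 tall (z) x 10 mm thick (x), 0.22 kg; three 26 mm holes centred 37 mm up, top 35 mm solid, no red band. Origin: centre of its lower edge; z runs up the plate. Starts in a rack pocket, leaning 30 deg, top towards the robot: tilt the tool with it, take the middle of its top edge and draw it out along z.
- scrap_plate: The same kind of plate with a red band 14 mm high along its top edge: a reject, in the other pocket of the rack. Leave it. Origin and axes as for the plate.
- rack: Green two-pocket rack on a plywood foot 110 x 250 x 12 mm, fixed. Origin: centre of the foot's underside. Pockets at y = -62 and +62 mm, floors 30 mm up, leaning 30 deg to -x (robot side). Along the lean, the robot-side board is 50 mm high and the far board 24 mm; a pocket is 13 mm wide and 104 mm long.
- case: Blue open-topped packing case, fixed, upright, 118 (x) x 116 (y) x 106 mm (z), walls 6 mm. Origin: centre of its underside. Two upright slots along y, at x = -21 mm (empty) and +21 mm (holds a plate), floor at z = 6 mm, between grey guide blocks at |y| = 27 to 52 mm, tops at z = 98 mm. The middle 54 mm is open for fingers: 27 mm from plate to wall, 32 mm between plates.
- free_slot (a point): Centre of the mouth of the empty slot (case x = -21 mm), at z = 98 mm, 92 mm above the slot floor; turns with the case. The slot is 12.6 mm wide (x) and 104 mm long (y), with 3 mm lead-in slopes at its mouth.
- ledge (a point): Centre of the cover's seat: the guide blocks' tops, 98 mm above the case's underside, in a recess of 106 (x) x 104 mm (y) within the wall's rim, which rises 8 mm higher; turns with the case.
- cushion (a joint): Two black rubber cushions on the ledge (case x = 0, y = -40 and +40 mm) that slide down together. Value: travel down in m, 0 = up, 5 mm above the ledge; 0.005 = level with it. Stiff (about 6 N): the cover alone does not sink them; pressed down, they stay.
- packed_plate: A plate of the same kind that already stands in the case's far slot. Leave it there. Origin and axes as for the plate.
- cover: The case's cover: white sheet 102 (x) x 100 (y) x 8 mm, 0.15 kg, with a black grip bar on its middle, 14 mm thick (y), 60 mm long (x), from z = 8 to 32 mm. Origin: centre of its underside. Starts flat on the bench, bar up, beyond the case. Seated, its underside is on the ledge and its sheet flush with the rim.
- tape_roll: Brown roll of tape lying flat, 96 mm across, 48 mm high. Origin: centre of its underside.
- oil_bottle: White bottle with a yellow cap, 60 mm across, 150 mm tall. Origin: centre of its underside.
- tin: Pale grey tin, 70 mm across, 65 mm tall. Origin: centre of its underside.
- screwdriver: Orange-handled screwdriver lying on the bench along its x.
- marker: Dark marker with a red cap, 130 x 14 x 14 mm, lying along its x. Origin: centre of its underside.
Things that resemble listed ones, but are neither listed nor needed, are in the scene too. There is more than one size of the case; the job needs the smallest.

How it is judged (in metres and radians):
On the way, in this order (a step that is already met when the one before it is completed fails the run):
1. the plain plate stands fully home in the empty slot of the case (x of plate in the frame of case between -0.026 and -0.016 m and y of plate in the frame of case between -0.006 and 0.006 m and z of plate in the frame of case between 0.003 and 0.0095 m and angle between the z axis of plate and the z axis of case, either way round below 0.08 rad), for 0.2 s.
2. the cover sits level on the ledge, flush with the rim, with the cushions pressed down (x of cover in the frame of case between -0.005 and 0.005 m and y of cover in the frame of case between -0.005 and 0.005 m and z of cover in the frame of case between 0.095 and 0.1005 m and angle between the z axis of cover and the z axis of case, either way round below 0.04 rad), for 0.2 s.
At the end, for the whole second after the job is handed in: The plain plate stands in the empty slot, under 3.5 mm off its floor, within 5 mm (x) and 6 mm (y) of its middle, upright to 0.08 rad; the cover is centred in the rim to 5 mm, its underside within 2.5 mm of the ledge, level to 0.04 rad; both at rest; nothing else disturbed (all of step 1 and all of step 2 and linear speed of each of plate, cover below 0.02 m/s); the robot touches nothing.
It fails at once if the plate is dropped into the case (faster than 0.6 m/s while it is in the slot) (horizontal distance between plate and free_slot below 0.012 m and z of plate in the frame of case between 0.004 and 0.098 m and linear speed of plate above 0.6 m/s).
It fails at once if the red-banded plate is moved by more than 15 mm (distance of scrap_plate from where it was at the start of the episode above 0.015 m).
It fails at once if the packed plate is moved by more than 15 mm (distance of packed_plate from where it was at the start of the episode above 0.015 m).
It fails at once if the tape roll, bottle, tin, screwdriver or marker is moved by more than 30 mm (distance of any of tape_roll, oil_bottle, tin, screwdriver, marker from where it was at the start of the episode above 0.03 m).
It also fails if it takes over 59 s, if anything falls off the work surface, if the arm or the gripper's body presses on something with over 40 N, if the wrist force passes 120 N, or if a joint passes its speed limit or range.

## Working session

There is one attempt and no reset: what is moved stays moved. The work goes in short steps, Python scripts to look and compute and a shell command to move; the robot and the scene stay as the last step left them, time stands still between calls to the robot, and variables do not carry over. Pictures are saved under pics/ and viewed, at most 10 in all, crops included, and the job is handed in when it is done.

```bash
ls; mkdir -p pics; cat > h.py <<'E'
import numpy as np, cv2
from scipy.spatial.transform import Rotation as R
from workcell import r, optics, ticket
def cam(n,save=None):
    d=optics.get_image(n)
    if save: cv2.imwrite(f'pics/{save}.png',cv2.cvtColor(np.asarray(d['pixels']),cv2.COLOR_RGB2BGR))
    np.savez(f'/tmp/{n}.npz',**{k:np.asarray(v) for k,v in d.items()})
    return d
def load(n): return dict(np.load(f'/tmp/{n}.npz'))
def rot(d):
    o=np.asarray(d['orientation'],float); return o if o.shape==(3,3) else R.from_rotvec(o).as_matrix()
def plane(d,u,v,z):
    k=rot(d)@np.array([(u-d['cx'])/d['fx'],(v-d['cy'])/d['fy'],1]); c=np.asarray(d['xyz'],float)
    return c+k*(z-c[2])/k[2]
def proj(d,p):
    q=rot(d).T@(np.asarray(p,float)-d['xyz']); return d['fx']*q[0]/q[2]+d['cx'],d['fy']*q[1]/q[2]+d['cy']
E
python3 - <<'E'
from h import *
for n in('scene','top'):
    d=cam(n,n+'0'); print(n,d['fx'],d['cx'],d['cy'],d['xyz'],d['orientation'])
print(r.state(), r.finger_overhang)
a=[cv2.imread(f'pics/{n}0.png') for n in('scene','top')]
E
```

```text
pics
scene 441.7324802166068 258.3423337416126 186.31079294238285 [1230.49483514 -537.83216597 1260.5535628 ] [-2.25692477 -1.21418936  0.39123635]
top 460.03995562736094 256.295093795217 198.37429561230513 [ 404.23378117  -80.99849082 1548.72216307] [-2.20508449  2.18382472 -0.08744614]
{'time_s': 0.1, 'q': array([-1.28170742e+00,  9.18055521e-02,  1.23180140e+00,  1.55752099e-06,
        1.81979945e+00, -5.67443356e-02]), 'joint_velocities': array([ 0.00075412, -0.00256014, -0.00130697, -0.00176799, -0.00021398,
       -0.00015083]), 'tau': array([ 3.73231567e-03, -4.60219145e+01, -4.19217503e+01,  2.05485685e-05,
        1.06619720e-02,  7.12377187e-06]), 'eef_pos': array([ 203.29891503, -564.27274673,  252.23045206]), 'tcp_rot': array([-3.09296756e+00, -5.40221101e-01,  3.27690534e-04]), 'contact_force': array([-0.90129935, -0.30235393, -0.0740628 ]), 'wrist_torque': array([-0.04054367, -0.03250324, -0.03223346]), 'grip_force': 0.0, 'width': 85.1933262856181} 22.0
```

View pics/scene0.png

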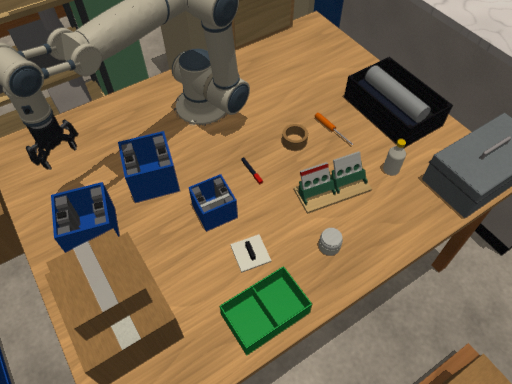

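View pics/top0.png

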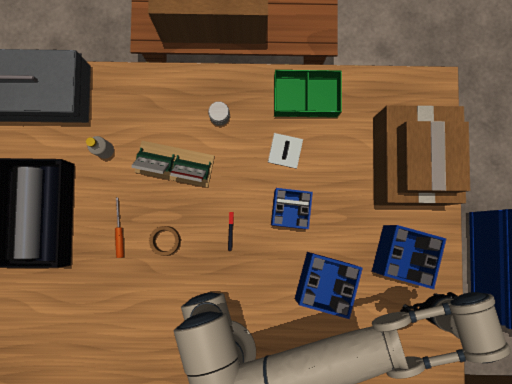

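Scene picture: the rack is at about (333,185). Its plain plate is at (348,168) and the red-banded one at (316,180). The small case is at (213,202), with two larger blue cases at (148,165) and (84,215), and the cover is at (250,252). In the top view the rack is at (175,166), the small case at (292,209) and the cover at (286,150).

Candidates for the plate, in scene pixels: plain (348,168), red band (316,180), already packed (213,200). I choose the plain one at (348,168) and the smallest case at (213,202).

```bash
python3 - <<'E'
import cv2,numpy as np
t=cv2.imread('pics/top0.png'); s=cv2.imread('pics/scene0.png')
a=t[135:195,125:225]; b=t[180:240,262:322]; c=s[140:230,180:240]; e=s[140:215,285:385]
f=lambda x,k:cv2.resize(x,None,fx=k,fy=k,interpolation=cv2.INTER_CUBIC)
o=np.zeros((560,800,3),np.uint8)
for im,x,y,k in((a,0,0,4),(b,420,0,4),(e,0,250,4),(c,420,250,3)):
    g=f(im,k); g=g[:560-y,:800-x]; o[y:y+g.shape[0],x:x+g.shape[1]]=g
cv2.imwrite('pics/crop1.png',o)
E
```

```text
(no output)
```

View pics/crop1.png

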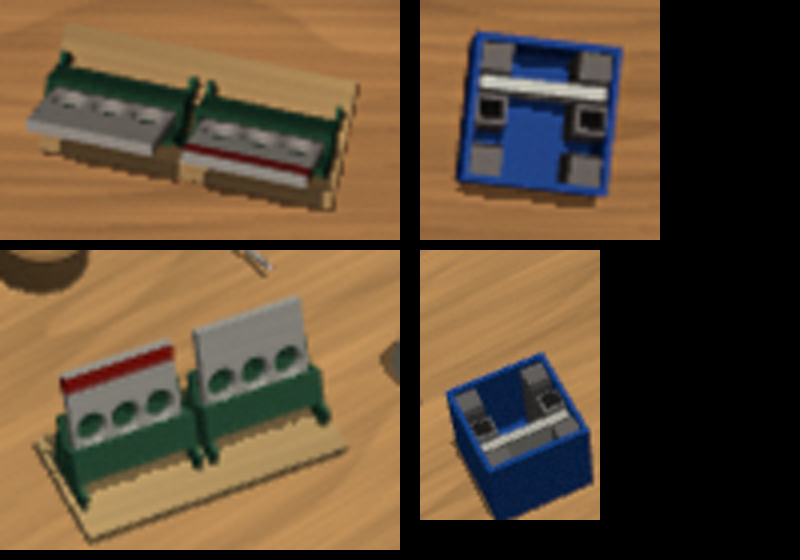

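Crop: the plain plate is at left in the top view (top pixel about 150,163) and has no band; its neighbour has the red band. The small case has its near slot empty and its packed plate far, at +x.

```bash
cat > m.py <<'E'
from h import *
T=load('top');S=load('scene')
def hsv(d): return cv2.cvtColor(d['pixels'],cv2.COLOR_RGB2HSV)
def mask(d,roi,f):
    h=hsv(d).astype(int); m=f(h[...,0],h[...,1],h[...,2]).astype(np.uint8); z=np.zeros_like(m); x0,x1,y0,y1=roi; z[y0:y1,x0:x1]=m[y0:y1,x0:x1]
    n,l,s,c=cv2.connectedComponentsWithStats(z); k=1+np.argmax(s[1:,4]); return (l==k).astype(np.uint8)
def rect(m):
    c=max(cv2.findContours(m,0,2)[0],key=cv2.contourArea); return cv2.boxPoints(cv2.minAreaRect(c))
def tri(u,v):
    A=[];b=[]
    for d,(x,y) in((T,u),(S,v)):
        k=rot(d)@np.array([(x-d['cx'])/d['fx'],(y-d['cy'])/d['fy'],1]);k/=np.linalg.norm(k);P=np.eye(3)-np.outer(k,k);A.append(P);b.append(P@d['xyz'])
    A=np.vstack(A);b=np.hstack(b);x=np.linalg.lstsq(A,b,rcond=None)[0];return x,np.linalg.norm(A@x-b)
E
python3 - <<'E'
from m import *
np.set_printoptions(precision=1,suppress=True)
def rep(n,c,z):
    w=np.array([plane(T,u,v,z) for u,v in c]); print(n,c.tolist()); print(w, 'mean',w.mean(0),'sides',[np.linalg.norm(w[i]-w[i-1]) for i in range(4)],'ang',[np.degrees(np.arctan2(*(w[i]-w[i-1])[1::-1])) for i in range(4)])
mc=mask(T,(262,322,180,240),lambda h,s,v:(h>100)&(h<130)&(s>120)&(v>80))
rep('case',rect(mc),106)
rep('casehand',np.array([[275.75,188.2],[312.5,191.8],[308.5,228.5],[271.5,225.8]]),106)
mv=mask(T,(262,312,125,175),lambda h,s,v:(s<60)&(v>150))
rep('cover',rect(mv),8)
pt=[[132,166.75],[165,172.75]];ps=[[333.25,160],[360,152]]
for a,b in zip(pt,ps): print('near top',tri(a,b))
h=hsv(T);print('green/foot'); 
for uv in((150,158),(143,165),(160,167)): print(uv,h[uv[1],uv[0]])
for uv in((348,158),(340,165)): print(uv,hsv(S)[uv[1],uv[0]])
for n,c in(('crop case corners scene',[(447,390),(545,353)]),): 
  for (x,y) in c: print((x-420)/3+180,(y-250)/3+140)
E
```

```text
case [[271.4878234863281, 224.6097869873047], [275.6097717285156, 187.51222229003906], [311.9390563964844, 191.54881286621094], [307.8171081542969, 228.64637756347656]]
[[ 417.7 -148.7  106. ]
 [ 534.5 -160.9  106. ]
 [ 522.9 -275.6  106. ]
 [ 406.1 -262.8  106. ]] mean [ 470.3 -212.   106. ] sides [np.float64(114.60902250257713), np.float64(117.42242522645672), np.float64(115.23494518057396), np.float64(117.48856114523872)] ang [np.float64(84.20740117914282), np.float64(-5.948098542645896), np.float64(-95.76138847968019), np.float64(173.74674813533716)]
casehand [[275.75, 188.2], [312.5, 191.8], [308.5, 228.5], [271.5, 225.8]]
[[ 532.3 -161.4  106. ]
 [ 522.1 -277.3  106. ]
 [ 406.6 -264.9  106. ]
 [ 414.  -148.8  106. ]] mean [ 468.8 -213.1  106. ] sides [np.float64(119.00698119788618), np.float64(116.4142409025795), np.float64(116.20233370940922), np.float64(116.33622414483253)] ang [np.float64(-6.05818070266576), np.float64(-95.01378384070985), np.float64(173.8614282063458), np.float64(86.36893428444837)]
cover [[267.71710205078125, 161.6536407470703], [273.93658447265625, 132.62925720214844], [302.68780517578125, 138.7902374267578], [296.46832275390625, 167.8146209716797]]
[[ 630.7 -139.1    8. ]
 [ 730.1 -159.5    8. ]
 [ 710.1 -257.1    8. ]
 [ 610.8 -236.4    8. ]] mean [ 670.4 -198.     8. ] sides [np.float64(99.25743914821629), np.float64(101.43950014006924), np.float64(99.69373276451637), np.float64(101.44030985402972)] ang [np.float64(78.45995257777163), np.float64(-11.568646844885805), np.float64(-101.5402464560248), np.float64(168.18492383421375)]
near top (array([578. , 259.8,  72.4]), np.float64(62.268033010090974))
near top (array([603.8, 219.1, 145.8]), np.float64(68.81160280708045))
green/foot
(150, 158) [66 84 61]
(143, 165) [ 14  28 100]
(160, 167) [15 31 99]
(348, 158) [ 25  22 127]
(340, 165) [ 22  22 127]
189.0 186.66666666666666
221.66666666666666 174.33333333333334
```

```bash
python3 - <<'E'
from m import *
np.set_printoptions(precision=1,suppress=True)
m=mask(S,(322,372,145,190),lambda h,s,v:(s<45)&(v>100))
c=max(cv2.findContours(m,0,2)[0],key=cv2.contourArea);print('scene quad',cv2.approxPolyDP(cv2.convexHull(c),2.5,True)[:,0].tolist())
mt=mask(T,(128,172,150,178),lambda h,s,v:(s<50)&(v>75))
c=max(cv2.findContours(mt,0,2)[0],key=cv2.contourArea);print('top quad',cv2.approxPolyDP(cv2.convexHull(c),1.5,True)[:,0].tolist())
for x in(m,mt): print(x.sum())
for a,b in(((132,166.75),(360,152)),((165,172.75),(333.25,160))): print(tri(a,b))
# foot corners of rack, hand from crop: (64,25),(358,82),(333,208),(45,150)
f=np.array([[125+x/4,135+y/4] for x,y in((64,25),(358,82),(333,208),(45,150))])
w=np.array([plane(T,*p,12) for p in f]);print(w,w.mean(0),[np.linalg.norm(w[i]-w[i-1]) for i in range(4)],np.degrees(np.arctan2(*(w[0]-w[1])[1::-1])))
# foot centre minus expected plate positions
o=np.hstack([m*255,mt*255]); 
a=S['pixels'][140:195,318:378][...,::-1]; b=T['pixels'][145:185,120:220][...,::-1]
o=np.zeros((450,800,3),np.uint8)
def put(d,im,x,y,k,x0,y0):
    g=cv2.resize(im,None,fx=k,fy=k,interpolation=cv2.INTER_NEAREST);o[y0:y0+g.shape[0],x0:x0+g.shape[1]]=g[:450-y0,:800-x0]
put(S,a,0,0,7,0,0); put(T,b[:, :46],0,0,8,420,0)
cv2.imwrite('pics/crop2.png',o)
E
```

```text
scene quad [[359, 152], [361, 169], [337, 177], [333, 160]]
top quad [[132, 167], [139, 157], [168, 163], [162, 173]]
403
362
(array([598.8, 297.4,  94.3]), np.float64(4.67107787064994))
(array([580.1, 191.7, 102.9]), np.float64(5.78548704990343))
[[694.4 288.   12. ]
 [648.9  40.3  12. ]
 [542.3  59.6  12. ]
 [588.5 301.1  12. ]] [618.6 172.2  12. ] [np.float64(106.69716518639888), np.float64(251.79995033210332), np.float64(108.32063950802021), np.float64(245.88390805379004)] 79.59071357669296
```

View pics/crop2.png

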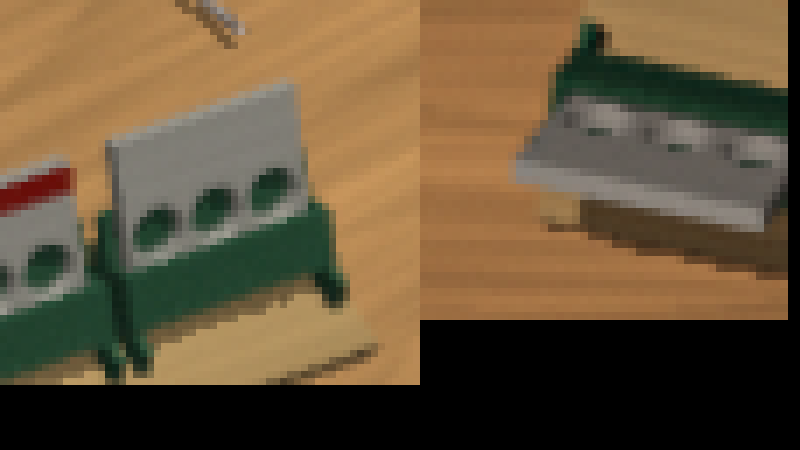

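```bash
python3 - <<'E'
from m import *
np.set_printoptions(precision=1,suppress=True)
for off in(0,.5):
    g=lambda a:np.array(a)-off
    A,ra=tri(g((131.9,167.6)),g((360.3,151.4)));B,rb=tri(g((163,173.9)),g((333.1,160)))
    print(off,A,ra,B,rb,(A+B)/2,np.linalg.norm(A-B),np.degrees(np.arctan2(*(A-B)[1::-1])))
# check rig: case rim corners, top vs scene
for off in (0,.5):
  for a,b in(((275.75,188.2),(0,0)),): pass
yaw=np.radians(-10.4);o=np.array([618.6,172.2]);Rz=np.array([[np.cos(yaw),-np.sin(yaw)],[np.sin(yaw),np.cos(yaw)]])
def W(x,y,z): return [*(o+Rz@[x,y]),z]
# predicted projections if home: plate centre-lower at rack (0,62,30)
for s in(50,-50):
  for t in(-5,5):
    c=np.cos(np.pi/6);sn=.5
    p=W(-90*sn+t*c,62+s,30+90*c+t*sn);print(s,t,np.array(p),np.array(proj(T,p)),np.array(proj(S,p)))
# foot corners in scene
for x,y in((55,125),(55,-125),(-55,-125)): print('foot',np.array(proj(T,W(x,y,12))),np.array(proj(S,W(x,y,12))))
# case in scene
for x,y in((59,58),(59,-58),(-59,58),(-59,-58)):
    y0=np.radians(-6);p=[470.3+x*np.cos(y0)-y*np.sin(y0),-212+x*np.sin(y0)+y*np.cos(y0),106];print('case',x,y,np.array(proj(S,p)))
mc=mask(S,(180,245,165,235),lambda h,s,v:(h>100)&(h<130)&(s>120));c=max(cv2.findContours(mc,0,2)[0],key=cv2.contourArea);print(cv2.approxPolyDP(cv2.convexHull(c),2,True)[:,0].tolist())
E
```

```text
0 [596.8 298.7  94.3] 6.499439209421412 [576.3 197.8  95.3] 3.2502072306839 [586.6 248.3  94.8] 103.01395282623834 78.51731202348492
0.5 [596.9 297.9  98. ] 3.9933564832951327 [576.4 197.2  98.9] 0.7128826862536142 [586.6 247.5  98.5] 102.76194323594731 78.53740941760944
50 -5 [590.3 291.3 105.4] [132.1 168.4] [356.6 149.2]
50 5 [598.8 289.7 110.4] [132.2 165.5] [358.2 150. ]
-50 -5 [572.2 192.9 105.4] [163.3 174.4] [330.9 158. ]
-50 5 [580.8 191.3 110.4] [163.6 171.5] [332.4 158.9]
foot [141.8 141. ] [370.3 186.6]
foot [214.8 155.1] [306.1 210.3]
foot [208.4 187.1] [291.9 185.8]
case 59 58 [236.3 197.9]
case 59 -58 [202.5 212.2]
case -59 58 [220.7 171.7]
case -59 -58 [188.1 184.8]
[[220, 175], [235, 199], [236, 216], [206, 230], [193, 206], [189, 187]]
```

```bash
cat > p.py <<'E'
from m import *
np.set_printoptions(precision=4,suppress=True)
def frame(yaw,tilt):  # tool z leaning to local +x by tilt, tool x = local +y
    t=np.radians(tilt);z=np.array([np.sin(t),0,-np.cos(t)]);x=np.array([0,1.,0]);M=np.stack([x,np.cross(z,x),z],1)
    return R.from_euler('z',yaw,degrees=True)*R.from_matrix(M)
def plan(pos,Rd,n=None):
    s=r.state();R0=R.from_rotvec(s['tcp_rot']);d=R0.inv().apply(np.array(pos)-s['eef_pos'])/1000;w=(R0.inv()*Rd).as_rotvec()
    print('t',round(s['time_s'],2),'at',s['eef_pos'],'w',round(s['width'],1),'row',d,w,'rows',np.linalg.norm(d)/.0417,np.degrees(np.linalg.norm(w))/7.16)
E
python3 - <<'E'
from p import *
for o in(0,.5):
    A=plane(T,131.9-o,167.6-o,105.4);B=plane(T,163-o,173.9-o,105.4);print(A,B,(A+B)/2,np.linalg.norm(A-B),np.degrees(np.arctan2(*(A-B)[1::-1])))
    A=plane(T,133.25-o,164.6-o,110.4);B=plane(T,163.5-o,170.6-o,110.4);print(A,B,(A+B)/2,np.linalg.norm(A-B),np.degrees(np.arctan2(*(A-B)[1::-1])))
plan([539,252,200],frame(-10.7,30))
E
```

```text
[592.6879 291.9152 105.4   ] [573.8203 193.8881 105.4   ] [583.2541 242.9016 105.4   ] 99.82638248994193 79.10533595065546
[601.5528 286.6597 110.4   ] [583.6597 191.6062 110.4   ] [592.6063 239.133  110.4   ] 96.7229465166212 79.33924321860691
[594.2538 293.5253 105.4   ] [575.3852 195.4927 105.4   ] [584.8195 244.509  105.4   ] 99.83192400757981 79.10537035989124
[603.1146 288.2647 110.4   ] [585.2206 193.206  110.4   ] [594.1676 240.7354 110.4   ] 96.72828430966747 79.33929135786425
t 0.1 at [ 203.2989 -564.2727  252.2305] w 85.2 row [ 0.5925 -0.6541  0.0535] [-0.4769  0.2706 -1.0139] rows 21.202681464407423 9.223461295738904
```

```bash
python3 -m inch '[[1,0.592,-0.654,0.0,-0.477,0.271,-1.014],[1,0.592,-0.654,0.0,-0.477,0.271,-1.014],[1,0.592,-0.654,0.0,-0.477,0.271,-1.014],[1,0.592,-0.654,0.0,-0.477,0.271,-1.014],[1,0.592,-0.654,0.0,-0.477,0.271,-1.014],[1,0.592,-0.654,0.0,-0.477,0.271,-1.014],[1,0.592,-0.654,0.0,-0.477,0.271,-1.014],[1,0.592,-0.654,0.0,-0.477,0.271,-1.014]]' 40
python3 -c "
from p import *
plan([539,252,200],frame(-10.8,30))"
```

```text
time_s: 0.77
eef_pos: [330.3, -254.3, 253.0]
tcp_rot: [2.237, 1.608, 0.413]
contact_force: [1.2, -0.3, 0.1]
width: 85.5
grip_force: 0.0
t 0.77 at [ 330.3493 -254.2775  252.9657] w 85.5 row [0.5443 0.0053 0.0798] [-0.0593  0.0349 -0.1272] rows 13.192878853415358 1.1577831105027276
```

```bash
python3 -m inch '[[1,0.544,0.005,0.080,-0.059,0.035,-0.127],[1,0.544,0.005,0.080,-0.059,0.035,-0.127],[1,0.544,0.005,0.080,-0.059,0.035,-0.127],[1,0.544,0.005,0.080,-0.059,0.035,-0.127],[1,0.544,0.005,0.080,-0.059,0.035,-0.127],[1,0.544,0.005,0.080,-0.059,0.035,-0.127],[1,0.544,0.005,0.080,-0.059,0.035,-0.127],[1,0.544,0.005,0.080,-0.059,0.035,-0.127]]' 40
python3 -c "
from p import *
plan([539,252,200],frame(-10.8,30))"
```

```text
time_s: 1.43
eef_pos: [468.2, 39.8, 224.9]
tcp_rot: [2.086, 1.718, 0.461]
contact_force: [0.5, -0.4, 0.5]
width: 85.2
grip_force: 0.0
t 1.43 at [468.1881  39.8409 224.9226] w 85.2 row [0.2217 0.0124 0.0363] [-0.0016  0.0006 -0.0043] rows 5.39685297945371 0.037207002868074684
```

```bash
python3 -m inch '[[1,0.222,0.012,0.036,0,0,-0.004],[1,0.222,0.012,0.036,0,0,-0.004],[1,0.222,0.012,0.036,0,0,-0.004],[1,0.222,0.012,0.036,0,0,-0.004],[1,0.222,0.012,0.036,0,0,-0.004],[1,0.222,0.012,0.036,0,0,-0.004],[1,0.222,0.012,0.036,0,0,-0.004]]' 40
python3 - <<'E'
from p import *
plan([593.5,241,99.5],frame(-10.8,30))
d=cam('top','t1');e=cam('scene','s1')
a=d['pixels'][120:200,110:230][...,::-1];b=e['pixels'][90:210,260:390][...,::-1]
f=lambda x,k:cv2.resize(x,None,fx=k,fy=k,interpolation=cv2.INTER_CUBIC)
o=np.zeros((400,800,3),np.uint8);g=f(a,3.3);o[:g.shape[0],:g.shape[1]]=g;h=f(b,3);o[:h.shape[0],400:400+h.shape[1]]=h[:,:400]
cv2.imwrite('pics/crop3.png',o)
E
```

```text
time_s: 2.02
eef_pos: [538.4, 253.3, 197.3]
tcp_rot: [2.082, 1.728, 0.454]
contact_force: [-0.1, 0.2, -0.9]
width: 85.3
grip_force: 0.0
t 2.02 at [538.3795 253.2637 197.2678] w 85.3 row [-0.0016  0.0007  0.1129] [-0.0066  0.0007  0.0035] rows 2.707519220514761 0.06039251735178167
```

View pics/crop3.png

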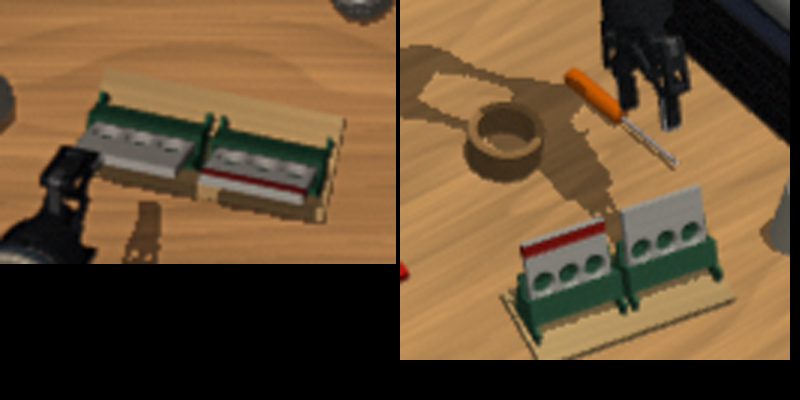

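Top crop: the fingers are around pixel (133,170), up and left of the plain plate at (151,165). I'll check that against the projected TCP.

```bash
python3 - <<'E'
from p import *
s=r.state();Q=R.from_rotvec(s['tcp_rot'])
for v in([0,0,0],[0,42,9],[0,-42,9],[0,57,0],[0,-57,0],[0,0,22]):
    p=s['eef_pos']+Q.apply(v);print(v,p,np.array(proj(load('top'),p)),np.array(proj(load('scene'),p)))
h=hsv(load('top'))
m=(h[150:215,110:150,2]<45);ys,xs=np.nonzero(m)
for y in range(0,50,3): x=np.nonzero(m[y])[0]; print(150+y,(110+x.min(),110+x.max(),len(x)) if len(x) else None)
E
```

```text
[0, 0, 0] [538.3119 250.043  198.9372] [137.5608 181.9271] [341.8148 125.8651]
[0, 42, 9] [578.5257 242.388  211.9467] [139.4713 167.7685] [348.6452 131.6336]
[0, -42, 9] [506.8573 255.9855 170.2964] [137.6227 193.3331] [335.8813 125.3814]
[0, 57, 0] [586.944  240.8162 227.1999] [138.8279 164.1744] [350.7906 130.176 ]
[0, -57, 0] [489.6797 259.2699 170.6745] [136.3396 199.0382] [333.4317 121.8388]
[0, 0, 22] [549.0177 247.9499 179.8322] [139.9207 179.0091] [342.5169 132.1083]
150 (np.int64(141), np.int64(142), 2)
153 (np.int64(138), np.int64(149), 11)
156 None
159 None
162 None
165 (np.int64(128), np.int64(135), 8)
168 (np.int64(126), np.int64(139), 14)
171 (np.int64(124), np.int64(138), 15)
174 (np.int64(122), np.int64(136), 10)
177 (np.int64(125), np.int64(135), 11)
180 (np.int64(124), np.int64(136), 7)
183 (np.int64(123), np.int64(135), 9)
186 (np.int64(119), np.int64(134), 16)
189 (np.int64(113), np.int64(134), 22)
192 (np.int64(111), np.int64(133), 23)
195 (np.int64(117), np.int64(137), 19)
198 (np.int64(122), np.int64(137), 14)
```

```bash
python3 -c "
from p import *
plan([593.5,241,99.5],frame(-10.8,30))"
```

```text
t 2.12 at [538.3119 250.043  198.9372] w 85.4 row [ 0.0017 -0.0008  0.1141] [-0.0048  0.0023  0.0009] rows 2.735838648972105 0.04305644515527152
```

```bash
python3 -m inch '[[1,0.001,-0.001,0.03,0,0,0],[1,0.002,-0.001,0.06,-0.005,0.002,0],[1,0.002,-0.001,0.085,-0.005,0.002,0],[1,0.002,-0.001,0.1,-0.005,0.002,0],[1,0.002,-0.001,0.114,-0.005,0.002,0],[1,0.002,-0.001,0.114,-0.005,0.002,0],[1,0.002,-0.001,0.114,-0.005,0.002,0]]' 40
python3 - <<'E'
from p import *
plan([593.5,241,99.5],frame(-10.8,30))
d=cam('top','t2');e=cam('scene','s2')
a=d['pixels'][130:200,110:210][...,::-1];b=e['pixels'][110:210,290:390][...,::-1]
f=lambda x,k:cv2.resize(x,None,fx=k,fy=k,interpolation=cv2.INTER_CUBIC)
o=np.zeros((400,800,3),np.uint8);g=f(a,4);o[:g.shape[0],:g.shape[1]]=g;h=f(b,4);o[:h.shape[0],400:400+h.shape[1]]=h[:,:400]
cv2.imwrite('pics/crop4.png',o)
E
```

```text
time_s: 2.7
eef_pos: [593.7, 239.4, 100.5]
tcp_rot: [2.083, 1.718, 0.462]
contact_force: [-0.1, -0.0, 1.7]
width: 85.5
grip_force: 0.0
t 2.7 at [593.6525 239.3808 100.5155] w 85.5 row [ 0.0016 -0.0009  0.0007] [ 0.0011  0.001  -0.0027] rows 0.04597959303841035 0.024310317433313064
```

View pics/crop4.png

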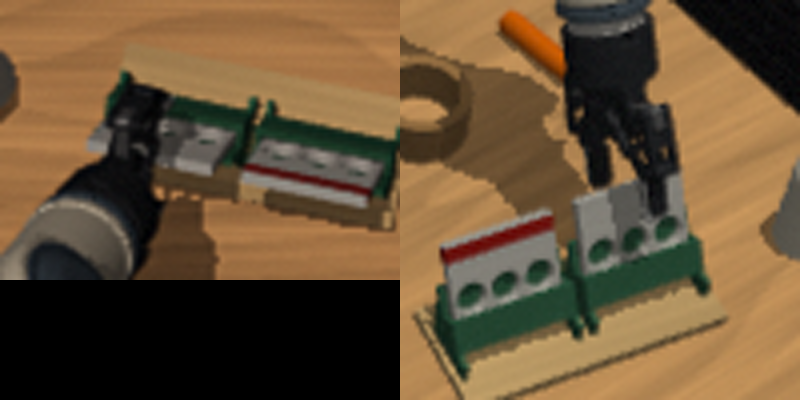

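Crop: the fingers straddle the plain plate, with the near fingertip at about scene (354,162) and the plate's top edge spanning u of about 334 to 360. It is a few mm toward +y at most, which is acceptable. I'll close the gripper.

```bash
python3 -m inch '[[0,-0.003,-0.001,0,0,0,0],[0,-0.003,-0.001,0,0,0,0],[0,-0.003,-0.001,0,0,0,0],[0,-0.003,-0.001,0,0,0,0],[0,-0.003,-0.001,0,0,0,0],[0,-0.003,-0.001,0,0,0,0],[0,-0.003,-0.001,0,0,0,0],[0,-0.003,-0.001,0,0,0,0]]' 60
```

```text
time_s: 3.47
eef_pos: [593.0, 238.5, 100.8]
tcp_rot: [2.08, 1.719, 0.466]
contact_force: [2.5, 0.2, 1.2]
width: 9.4
grip_force: 60.5
```

```bash
python3 -m inch '[[0,-0.003,-0.001,-0.012,0,0,0],[0,-0.003,-0.001,-0.03,0,0,0],[0,-0.003,-0.001,-0.05,0,0,0],[0,-0.003,-0.001,-0.075,0,0,0],[0,-0.003,-0.001,-0.1,0,0,0],[0,-0.003,-0.001,-0.125,0,0,0],[0,-0.003,-0.001,-0.125,0,0,0]]' 60
python3 -c "
from p import *
yw=-6.
c=R.from_euler('z',yw,degrees=True).apply([-21,0,0])+[470.5,-212.3,0];print(c)
plan([c[0]-0,c[1]+0,270],frame(yw,0))"
```

```text
time_s: 4.05
eef_pos: [529.2, 248.6, 213.3]
tcp_rot: [2.08, 1.719, 0.474]
contact_force: [0.6, 0.5, -1.5]
width: 9.2
grip_force: 61.0
[ 449.615  -210.1049    0.    ]
t 4.05 at [529.2499 248.6217 213.3089] w 9.2 row [-0.4652  0.0366 -0.0478] [ 0.5301  0.0157 -0.0828] rows 11.247632526513657 4.295473743595139
```

```bash
python3 -m inch '[[0,-0.03,0.036,-0.06,0.1,0,0],[0,-0.465,0.037,-0.048,0.53,0.016,-0.083],[0,-0.465,0.037,-0.048,0.53,0.016,-0.083],[0,-0.465,0.037,-0.048,0.53,0.016,-0.083],[0,-0.465,0.037,-0.048,0.53,0.016,-0.083],[0,-0.465,0.037,-0.048,0.53,0.016,-0.083],[0,-0.465,0.037,-0.048,0.53,0.016,-0.083],[0,-0.465,0.037,-0.048,0.53,0.016,-0.083]]' 60
python3 -c "
from p import *
plan([449.6,-210.1,270],frame(-6,0))"
```

```text
time_s: 4.72
eef_pos: [476.5, -58.3, 257.8]
tcp_rot: [-2.334, -2.098, 0.013]
contact_force: [1.1, 0.5, -1.9]
width: 9.0
grip_force: 61.0
t 4.72 at [476.4705 -58.3213 257.8215] w 9.0 row [-0.1538 -0.0107 -0.0114] [-0.0078  0.0042 -0.0016] rows 3.707895260346344 0.07210365707185715
```

```bash
python3 -m inch '[[0,-0.154,-0.011,-0.011,-0.008,0.004,0],[0,-0.154,-0.011,-0.011,-0.008,0.004,0],[0,-0.154,-0.011,-0.011,-0.008,0.004,0],[0,-0.154,-0.011,-0.011,-0.008,0.004,0],[0,-0.154,-0.011,0.03,-0.008,0.004,0],[0,-0.154,-0.011,0.052,-0.008,0.004,0],[0,-0.154,-0.011,0.052,-0.008,0.004,0],[0,-0.154,-0.011,0.052,-0.008,0.004,0]]' 60
python3 - <<'E'
from p import *
plan([449.6,-210.1,205],frame(-6,0))
d=cam('top','t3');e=cam('scene','s3')
plan([449.6,-210.1,205],frame(-6,0))
a=d['pixels'][160:250,250:340][...,::-1];b=e['pixels'][130:235,160:255][...,::-1]
f=lambda x,k:cv2.resize(x,None,fx=k,fy=k,interpolation=cv2.INTER_CUBIC)
o=np.zeros((530,800,3),np.uint8);g=f(a,3.5);o[:g.shape[0],:g.shape[1]]=g;h=f(b,5);o[:h.shape[0],320:320+h.shape[1]]=h[:530]
cv2.imwrite('pics/crop5.png',o)
E
```

```text
time_s: 5.38
eef_pos: [448.6, -208.0, 206.1]
tcp_rot: [-2.335, -2.099, -0.0]
contact_force: [-0.1, -0.7, -2.9]
width: 8.6
grip_force: 60.8
t 5.38 at [ 448.5648 -208.0363  206.0748] w 8.6 row [-0.0019  0.0013  0.0011] [-0.0018 -0.0016 -0.0016] rows 0.061072445954270714 0.022854770450461265
t 5.48 at [ 449.958  -208.2238  209.8599] w 9.0 row [-0.0019 -0.0002  0.0049] [ 0.0045  0.001  -0.0005] rows 0.12522285671466965 0.03682585170892436
```

View pics/crop5.png

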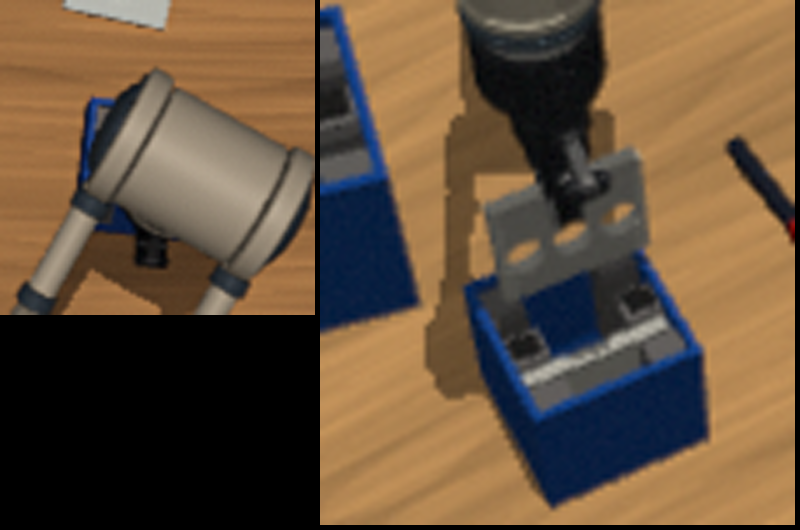

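Scene crop: the held plate hangs upright over the near slot, with its bottom corners at about (197.6,190.6) and (226,182). The case rim corners are at (189.6,187.6), (204,213.6) and (236.6,199.4), and the packed plate's top edge runs from (201,206.6) to (229.6,194.6). I'll compare these with the projections.

```bash
python3 - <<'E'
from p import *
S=load('scene')
yw=-6.;C=np.array([470.5,-212.3,0])
W=lambda p:R.from_euler('z',yw,degrees=True).apply(p)+C
np.set_printoptions(precision=1,suppress=True)
for n,p,o in(('rim--',[-59,-58,106],(189.6,187.6)),('rim+-',[59,-58,106],(204,213.6)),('rim++',[59,58,106],(236.6,199.4)),
 ('foot+-',[59,-58,0],(160+233/5,130+506/5)),('foot++',[59,58,0],(160+388/5,130+438/5)),
 ('pk-',[26,-50,96],(160+207/5,130+386/5)),('pk+',[26,50,96],(160+348/5,130+325/5))):
    q=np.array(proj(S,W(p)));print(n,q,np.array(o)-q)
tcp=np.array([449.3,-208.1,208])
for n,l,o in(('bl+x -y',[5,-50,-80],(197.6,190.6)),('tl +x',[5,-50,10],(160+168/5,130+205/5)),('tr',[5,50,10],(160+318/5,130+152/5)),('br',[5,50,-80],(226,183))):
    q=np.array(proj(S,tcp+R.from_euler('z',yw,degrees=True).apply(l)));print(n,q,np.array(o)-q)
a=np.array(proj(S,[450,-208,120]));print('per10mm x,y,z',[np.array(proj(S,np.array([450,-208,120])+10*np.eye(3)[i]))-a for i in range(3)])
E
```

```text
rim-- [188.  184.9] [1.6 2.7]
rim+- [202.4 212.3] [1.6 1.3]
rim++ [236.2 198. ] [0.4 1.4]
foot+- [205.7 229.6] [0.9 1.6]
foot++ [237.5 215.8] [0.1 1.8]
pk- [201.  205.1] [0.4 2.1]
pk+ [229.7 193.2] [-0.1  1.8]
bl+x -y [195.2 189.3] [2.4 1.3]
tl +x [191.7 171.8] [ 1.9 -0.8]
tr [222.2 159.8] [1.4 0.6]
br [224.  177.6] [2.  5.4]
per10mm x,y,z [array([1.6, 2.1]), array([ 2.7, -1.4]), array([-0.3, -1.9])]
```

```bash
python3 - <<'E'
from p import *
S=load('scene');np.set_printoptions(precision=1,suppress=True)
h=hsv(S);g=cv2.cvtColor(S['pixels'],cv2.COLOR_RGB2GRAY)
for v in range(160,194,2): print(v,' '.join(f'{h[v,u,1]:3d}/{h[v,u,2]:3d}' for u in range(188,206,1)))
print()
for v in range(156,192,2): print(v,' '.join(f'{h[v,u,1]:3d}/{h[v,u,2]:3d}' for u in range(214,232,1)))
E
```

```text
160 138/102 136/105 140/104 139/103 138/102 136/103 138/102 138/102 136/101 137/ 99 139/ 97 133/100 140/ 91  27/ 19  51/ 15  60/ 17  36/ 14  21/ 12
162 141/103 134/103 136/101 135/102 137/ 99 134/ 97 139/ 97 141/ 98 134/ 97 137/ 97 135/ 98 134/ 99 135/ 98 118/ 67  13/ 20  15/ 17  21/ 12  85/ 18
164 139/ 99 138/ 98 141/101 138/116 140/115 135/117 136/118 139/119 139/121 137/123 139/123 140/124 138/124 137/123 126/109  11/ 45  30/ 17  51/ 10
166 135/ 98 139/ 99 139/114 137/173 138/175 138/177 138/179 135/181 139/180 138/181 137/181 137/182 137/177 131/171 121/154  22/ 59   7/ 38  55/ 14
168 135/102 138/105 137/121 137/181 137/181 138/181 135/181 137/179 131/173 121/162  84/133  77/129  22/103  20/103  20/101  24/ 95  13/ 57  15/ 17
170 138/105 134/105 137/104 134/118 125/167  84/133  76/128  22/103  22/103  20/101  18/ 98  21/ 97  20/ 89  18/ 83  18/ 72  17/ 74  18/ 71  10/ 53
172 131/105 136/105 137/106 137/127 119/144  20/ 88  21/ 96  20/ 88  21/ 84  14/ 71  21/ 73  21/ 73  14/ 73  17/ 75  21/ 74  18/ 72  18/ 72  11/ 67
174 138/102 133/102 139/119 137/179 136/172  73/101  23/ 79  23/
[... 3380 characters left out ...]
/ 63   5/ 54   9/ 55  10/ 51  15/ 50 139/ 57 210/ 85  99/ 95  81/142 139/183 138/183 138/185 138/186 139/184
184   7/ 37   6/ 41  14/ 54  11/ 48   5/ 48  11/ 45   0/ 44   6/ 42  12/ 44  79/ 45 242/ 61 214/ 99 174/133  22/114 137/180 135/177 138/178 139/180
186 113/ 45  13/ 39  12/ 42  17/ 44  18/ 42  18/ 42  12/ 41   6/ 43  11/ 45  32/ 40 130/ 57 128/ 68 204/100 171/133  22/115 130/184 136/187 139/184
188 122/ 46  13/ 38   7/ 37   6/ 40  12/ 41  11/ 46  11/ 46  12/ 44   9/ 28  33/ 31  18/ 29  16/ 32  37/ 62 208/ 98 171/128  23/113 123/172 138/183
190 178/ 56   7/ 39  20/ 38  20/ 38  18/ 42  16/ 49  13/ 61  16/ 31   0/ 27   9/ 28  35/ 29  17/ 30   6/ 41  10/ 77 190/ 86 218/131 115/129 123/166
```

```bash
python3 -c "
from p import *
plan([449.6,-214.3,200],frame(-6,0))"
```

```text
t 5.48 at [ 449.958  -208.2238  209.8599] w 9.0 row [-0.0061  0.0002  0.0099] [ 0.0045  0.001  -0.0005] rows 0.27787367302813903 0.03682585170892436
```

```bash
python3 -m inch '[[0,-0.006,0,0.005,0,0,0],[0,-0.006,0,0.01,0,0,0],[0,-0.006,0,0.01,0,0,0],[0,-0.006,0,0.01,0,0,0],[0,-0.006,0,0.01,0,0,0]]' 60
python3 - <<'E'
from p import *
plan([449.6,-214.3,172],frame(-6,0))
e=cam('scene','s4');S=e;g=cv2.cvtColor(e['pixels'],cv2.COLOR_RGB2GRAY);h=hsv(e)
def edge(v,a,b):
    s=h[v,a:b,1].astype(float); return s
# +y silhouette edge and -y silhouette by saturation 75 crossing
for v in(162,166,170,174):
    row=h[v,:,1].astype(float)
    for lo,hi in((186,200),(216,232)):
        for u in range(lo,hi):
            if (row[u]-75)*(row[u+1]-75)<0: print(v,round(u+(75-row[u])/(row[u+1]-row[u]),1),end=' ')
    print()
t=r.state()['eef_pos'];Z=R.from_euler('z',-6,degrees=True)
for l in([-5,-50,10],[-5,-50,-80],[5,50,10],[5,50,-80]): print(l,np.array(proj(e,t+Z.apply(l))))
print(t)
E
```

```text
time_s: 5.9
eef_pos: [448.9, -214.1, 198.9]
tcp_rot: [2.333, 2.099, 0.003]
contact_force: [-0.3, 0.2, -1.5]
width: 9.0
grip_force: 60.9
t 5.9 at [ 448.9144 -214.1116  198.8883] w 9.0 row [-0.0001  0.0006  0.0269] [ 0.0034  0.0006 -0.0009] rows 0.6450285094959115 0.028166170007662555
162 199.3 162 219.0 162 220.6 
166 222.1 
170 199.1 170 222.5 
174 190.8 174 216.5 174 218.5 174 223.1 
[-5, -50, 10] [188.959  172.0462]
[-5, -50, -80] [192.5455 189.4034]
[5, 50, 10] [220.6374 162.4124]
[5, 50, -80] [222.5437 179.997 ]
[ 448.9627 -214.1044  198.9783]
```

```bash
python3 -m inch '[[0,0,0.001,0.006,0.003,0,0],[0,0,0.001,0.012,0.003,0,0],[0,0,0.001,0.018,0.003,0,0],[0,0,0.001,0.022,0.003,0,0],[0,0,0.001,0.026,0.003,0,0],[0,0,0.001,0.029,0.003,0,0],[0,0,0.001,0.031,0.003,0,0],[0,0,0.001,0.031,0.003,0,0]]' 60
python3 -c "
from p import *
plan([449.6,-214.3,150],frame(-6,0))"
```

```text
time_s: 6.62
eef_pos: [449.7, -214.4, 167.0]
tcp_rot: [-2.336, -2.101, 0.001]
contact_force: [0.6, -2.6, -3.9]
width: 9.1
grip_force: 60.9
t 6.62 at [ 449.7271 -214.3913  167.0165] w 9.1 row [ 0.0001 -0.0001  0.017 ] [-0.0006  0.0005 -0.0012] rows 0.4080875970429313 0.011358621058004267
```

```bash
python3 -m inch '[[0,0,0,0.006,0,0,0],[0,0,0,0.012,0,0,0],[0,0,0,0.018,0,0,0],[0,0,0,0.024,0,0,0],[0,0,0,0.03,0,0,0],[0,0,0,0.036,0,0,0],[0,0,0,0.042,0,0,0],[0,0,0,0.042,0,0,0]]' 60
```

```text
time_s: 7.28
eef_pos: [449.6, -214.3, 123.9]
tcp_rot: [-2.335, -2.1, 0.002]
contact_force: [0.0, -3.5, -4.3]
width: 9.5
grip_force: 60.7
```

```bash
python3 -m inch '[[0,0,0,0.006,0,0,0],[0,0,0,0.012,0,0,0],[0,0,0,0.018,0,0,0],[0,0,0,0.024,0,0,0],[0,0,0,0.028,0,0,0],[0,0,0,0.031,0,0,0],[0,0,0,0.033,0,0,0],[0,0,0,0.033,0,0,0]]' 60
```

```text
time_s: 7.95
eef_pos: [449.8, -214.3, 92.0]
tcp_rot: [-2.336, -2.101, 0.001]
contact_force: [-0.6, -3.7, -3.1]
width: 9.4
grip_force: 60.8
```

```bash
python3 -m inch '[[0,0,0,0.002,0,0,0],[0,0,0,0.003,0,0,0],[0,0,0,0.004,0,0,0],[0,0,0,0.005,0,0,0],[0,0,0,0.006,0,0,0],[0,0,0,0.007,0,0,0],[0,0,0,0.008,0,0,0],[0,0,0,0.008,0,0,0]]' 60
```

```text
time_s: 8.62
eef_pos: [450.4, -214.3, 87.9]
tcp_rot: [2.334, 2.1, 0.001]
contact_force: [-5.2, 0.6, 15.5]
width: 9.0
grip_force: 63.7
```

```bash
python3 -m inch '[[0.3,0,0,0.006,0,0,0],[0.3,0,0,0.005,0,0,0],[0.3,0,0,0.004,0,0,0],[0.3,0,0,0.004,0,0,0],[0.3,0,0,-0.01,0,0,0],[0.3,0,0,-0.035,0,0,0],[0.3,0,0,-0.07,0,0,0],[0.3,0,0,-0.105,0,0,0]]' 60
python3 -c "
from p import *
plan([500,-214,260],frame(-11.5,0))"
```

```text
time_s: 9.28
eef_pos: [449.4, -212.7, 189.6]
tcp_rot: [-2.332, -2.1, -0.001]
contact_force: [0.9, 0.3, 0.1]
width: 25.3
grip_force: 0.0
t 9.28 at [ 449.441  -212.7182  189.6146] w 25.3 row [ 0.0042  0.0502 -0.0705] [-0.0026 -0.003   0.0962] rows 2.0784540226172097 0.7703870196479295
```

```bash
python3 -m inch '[[0.3,0,0,-0.03,0,0,0.1],[1,0,0,-0.06,0,0,0.2],[1,0,0.1,-0.07,0,0,1.47],[1,0,0.22,-0.07,0,0,1.47],[1,0,0.22,-0.07,0,0,1.47],[1,0,0.22,-0.07,0,0,1.47],[1,0,0.22,-0.07,0,0,1.47],[1,0,0.22,-0.07,0,0,1.47]]' 40
python3 - <<'E'
from p import *
plan([670.4,-198,110],frame(-11.5+90,0))
print(r.state()['q'])
E
```

```text
time_s: 9.95
eef_pos: [672.9, -235.9, 253.6]
tcp_rot: [-3.034, -0.794, 0.006]
contact_force: [0.2, 0.5, -1.9]
width: 85.5
grip_force: 0.0
t 9.95 at [ 672.8979 -235.9304  253.5988] w 85.5 row [ 0.0167 -0.0334  0.1438] [-0.0056 -0.0069 -2.429 ] rows 3.5622257508502746 19.4374560410222
[-0.386   0.4214  0.8447  0.0025  1.8819  0.6737]
```

```bash
python3 - <<'E'
from p import *
plan([670.4,-198,110],frame(-11.5-90,0))
E
```

```text
t 9.95 at [ 672.8979 -235.9304  253.5988] w 85.5 row [ 0.0167 -0.0334  0.1438] [-0.0055  0.0044  0.7126] rows 3.5622257508502746 5.7024967179727355
```

```bash
python3 -m inch '[[1,0.017,-0.033,0.0,-0.005,0.004,0.712],[1,0.017,-0.033,0.0,-0.005,0.004,0.712],[1,0.017,-0.033,0.0,-0.005,0.004,0.712],[1,0.017,-0.033,0.0,-0.005,0.004,0.712],[1,0.017,-0.033,0.0,-0.005,0.004,0.712],[1,0.017,-0.033,0,-0.005,0.004,0.712],[1,0.017,-0.033,0,-0.005,0.004,0.712],[1,0.017,-0.033,0,-0.005,0.004,0.712]]' 40
python3 - <<'E'
from p import *
plan([670.4,-198,110],frame(-11.5-90,0))
d=cam('top','t5');e=cam('scene','s5')
a=d['pixels'][120:240,250:330][...,::-1];b=e['pixels'][150:290,170:290][...,::-1]
f=lambda x,k:cv2.resize(x,None,fx=k,fy=k,interpolation=cv2.INTER_CUBIC)
o=np.zeros((570,800,3),np.uint8);g=f(a,4);o[:g.shape[0],:g.shape[1]]=g;h=f(b,4);o[:h.shape[0],320:320+h.shape[1]]=h[:570]
cv2.imwrite('pics/crop6.png',o)
E
```

```text
time_s: 10.62
eef_pos: [667.3, -199.5, 259.2]
tcp_rot: [3.124, -0.303, 0.007]
contact_force: [-0.5, 0.3, -0.4]
width: 85.7
grip_force: 0.0
t 10.62 at [ 667.2616 -199.5127  259.1993] w 85.7 row [ 0.0021 -0.0024  0.1492] [ 0.0022 -0.0045  0.0076] rows 3.578897267898879 0.07275923459532337
```

View pics/crop6.png

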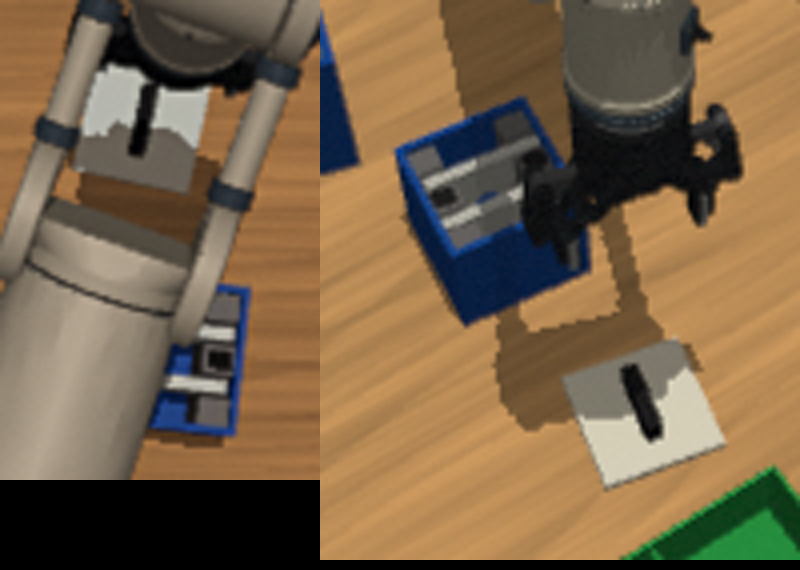

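Crop: the plain plate stands in the near slot, its top edge level with the packed plate's (scene crop rows 180/210). The cover is undisturbed, with its bar at scene (330,250). I'll go down to the cover.

```bash
python3 - <<'E'
from p import *
T=dict(np.load('/tmp/top.npz'));d={k:T[k] for k in T};im=cv2.imread('pics/top0.png');d['pixels']=im[...,::-1].copy()
m=mask(d,(275,298,138,165),lambda h,s,v:(v<60)); ys,xs=np.nonzero(m);print(xs.mean(),ys.mean(),m.sum(),plane(d,xs.mean(),ys.mean(),30))
plan([670.4,-198,33],frame(-11.5-90,0))
E
```

```text
285.1384615384615 149.5076923076923 65 [ 668.9084 -196.1039   30.    ]
t 10.72 at [ 667.2397 -199.9197  259.3579] w 85.4 row [ 0.0016 -0.0031  0.2264] [ 0.0028 -0.0049  0.0069] rows 5.428970459750993 0.07103577428845717
```

```bash
python3 -m inch '[[1,0.001,-0.003,0.04,0.003,-0.005,0.007],[1,0.001,-0.003,0.08,0.003,-0.005,0.007],[1,0.001,-0.003,0.12,0.003,-0.005,0.007],[1,0.001,-0.003,0.155,0.003,-0.005,0.007],[1,0.001,-0.003,0.185,0.003,-0.005,0.007],[1,0.001,-0.003,0.21,0.003,-0.005,0.007],[1,0.001,-0.003,0.226,0.003,-0.005,0.007],[1,0.001,-0.003,0.226,0.003,-0.005,0.007]]' 40
python3 -c "
from p import *
plan([670.2,-197.5,33],frame(-11.5-90,0))"
```

```text
time_s: 11.38
eef_pos: [667.0, -197.6, 27.5]
tcp_rot: [-3.124, 0.317, 0.013]
contact_force: [-1.1, 0.6, -1.5]
width: 85.6
grip_force: 0.0
t 11.38 at [ 667.0481 -197.5504   27.5015] w 85.6 row [ 0.003  -0.0007 -0.0055] [-0.0011  0.0087 -0.0016] rows 0.15198981499553452 0.07131978690550597
```

```bash
python3 -m inch '[[1,0.003,-0.001,-0.001,0,0.004,0],[1,0.003,-0.001,-0.001,0,0.004,0],[1,0.003,-0.001,-0.001,0,0.004,0]]' 40
python3 -c "
from p import *
plan([670.2,-197.5,33],frame(-11.5-90,0))"
```

```text
time_s: 11.63
eef_pos: [674.5, -198.7, 37.7]
tcp_rot: [3.123, -0.319, 0.014]
contact_force: [-0.2, -0.6, 0.2]
width: 85.2
grip_force: 0.0
t 11.63 at [ 674.499  -198.6771   37.6749] w 85.2 row [-0.0045 -0.0003  0.0046] [ 0.0011 -0.009  -0.0026] rows 0.15489777021409049 0.07533270096243444
```

```bash
python3 -m inch '[[1,0,0,0,0,0,0],[1,0,0,0,0,0,0],[1,0,0,0,0,0,0],[1,0,0,0,0,0,0],[1,0,0,0,0,0,0],[1,0,0,0,0,0,0]]' 40
python3 -c "
from p import *
plan([670.2,-197.5,33],frame(-11.5-90,0))"
```

```text
time_s: 12.13
eef_pos: [672.9, -198.3, 34.6]
tcp_rot: [3.124, -0.32, 0.007]
contact_force: [0.1, -0.4, 0.9]
width: 85.3
grip_force: 0.0
t 12.13 at [ 672.9424 -198.321    34.6043] w 85.3 row [-0.0029 -0.0002  0.0016] [ 0.0006 -0.0044 -0.0032] rows 0.07869451930962416 0.044040136234616785
```

```bash
python3 -m inch '[[1,-0.003,0,0.001,0,-0.004,-0.003],[1,-0.003,0,0.001,0,-0.004,-0.003],[0,-0.003,0,0.001,0,-0.004,-0.003],[0,-0.003,0,0.001,0,-0.004,-0.003],[0,-0.003,0,0.001,0,-0.004,-0.003],[0,-0.003,0,0.001,0,-0.004,-0.003],[0,-0.003,0,0.001,0,-0.004,-0.003],[0,-0.003,0,0.001,0,-0.004,-0.003]]' 60
python3 -m inch '[[0,-0.003,0,0.001,0,-0.004,-0.003],[0,-0.003,0,0.001,0,-0.004,-0.003]]' 60
```

```text
time_s: 12.8
eef_pos: [670.1, -197.9, 33.9]
tcp_rot: [3.125, -0.315, 0.001]
contact_force: [-5.2, 1.4, 11.2]
width: 12.7
grip_force: 55.2
time_s: 12.97
eef_pos: [667.9, -197.4, 33.9]
tcp_rot: [3.125, -0.31, -0.001]
contact_force: [1.5, 0.6, 4.1]
width: 12.4
grip_force: 61.6
```

```bash
python3 -m inch '[[0,0,0,-0.015,0,0,0],[0,0,0,-0.04,0,0,0],[0,0,0,-0.07,0,0,0],[0,0,0,-0.105,0,0,0],[0,0,0,-0.14,0,0,0],[0,0,0,-0.165,0,0,0],[0,0,0,-0.165,0,0,0],[0,0,0,-0.165,0,0,0]]' 60
python3 -c "
from p import *
plan([470.6,-212.2,190],frame(-6-90,0))"
```

```text
time_s: 13.63
eef_pos: [668.1, -197.3, 200.5]
tcp_rot: [3.125, -0.31, 0.0]
contact_force: [0.9, -0.0, -1.8]
width: 12.8
grip_force: 60.9
t 13.63 at [ 668.096  -197.284   200.4801] w 12.8 row [-0.1907  0.0534  0.0105] [ 0.0013 -0.0002 -0.0932] rows 4.756248662299312 0.7455923289862054
```

```bash
python3 -m inch '[[0,-0.03,0.008,0,0,0,-0.02],[0,-0.065,0.018,0.002,0,0,-0.05],[0,-0.1,0.028,0.005,0,0,-0.093],[0,-0.135,0.038,0.01,0,0,-0.093],[0,-0.165,0.046,0.01,0,0,-0.093],[0,-0.185,0.052,0.01,0,0,-0.093],[0,-0.191,0.0535,0.01,0.001,0,-0.093],[0,-0.191,0.0535,0.01,0.001,0,-0.093]]' 60
python3 -m inch '[[0,0,0,0.01,0,0,0],[0,0,0,0.02,0,0,0],[0,0,0,0.025,0,0,0],[0,0,0,0.025,0,0,0],[0,0,0,0.025,0,0,0],[0,0,0,0.025,0,0,0]]' 60
python3 - <<'E'
from p import *
plan([470.6,-212.2,165],frame(-6-90,0))
d=cam('top','t6');e=cam('scene','s6')
t=r.state()['eef_pos'];print(t)
b=e['pixels'][140:240,170:260][...,::-1];a=d['pixels'][160:245,255:330][...,::-1]
f=lambda x,k:cv2.resize(x,None,fx=k,fy=k,interpolation=cv2.INTER_CUBIC)
o=np.zeros((600,800,3),np.uint8);g=f(a,3.4);o[:g.shape[0],:g.shape[1]]=g;h=f(b,6);o[:h.shape[0],257:257+h.shape[1]]=h[:600,:543]
cv2.imwrite('pics/crop7.png',o)
E
```

```text
time_s: 14.3
eef_pos: [468.4, -211.9, 186.9]
tcp_rot: [-3.135, 0.167, 0.009]
contact_force: [1.7, -0.5, -1.6]
width: 12.4
grip_force: 60.9
time_s: 14.8
eef_pos: [470.2, -211.9, 163.1]
tcp_rot: [-3.136, 0.164, 0.006]
contact_force: [0.5, 0.4, -1.6]
width: 12.9
grip_force: 60.9
t 14.8 at [ 470.1754 -211.9286  163.1376] w 12.9 row [ 0.0004  0.0002 -0.0019] [-0.0008  0.0038  0.0002] rows 0.0462691398003421 0.03130106426305471
[ 470.2011 -212.0291  163.7313]
```

View pics/crop7.png

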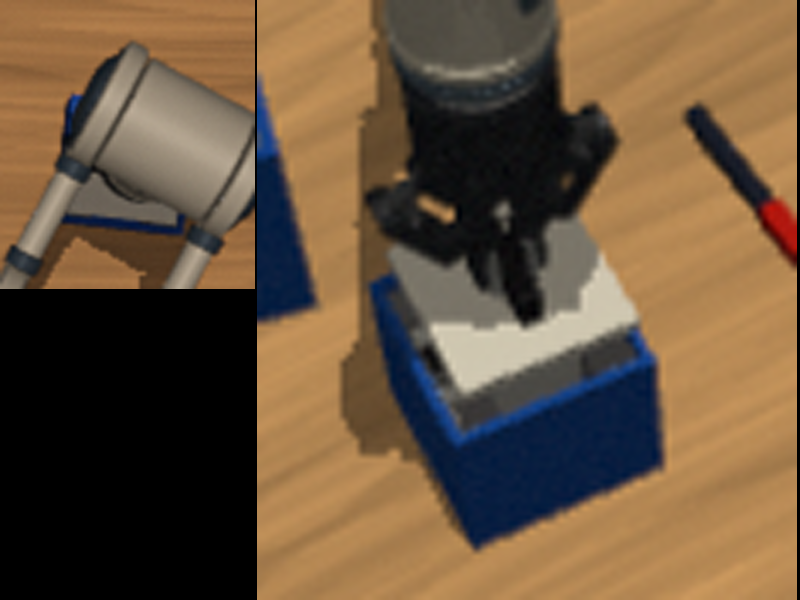

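```bash
python3 - <<'E'
from p import *
np.set_printoptions(precision=2,suppress=True)
e=load('scene');Z=R.from_euler('z',-6,degrees=True);C=np.array([470.5,-212.2,0]);t=np.array([470.2,-212.0,163.4])
def refine(x,y):
    return np.array([170+(x-257)/6-.5,140+y/6-.5])
for n,p,xy in(('rimFL',[59,-58,106],(460,442)),('rimFR',[59,58,106],(657,357)),('rimBL',[-59,-58,106],(372,287)),('footFL',[59,-58,0],(476,548)),('footFR',[59,58,0],(663,467))):
    print(n,refine(*xy)-proj(e,C+Z.apply(p)))
for n,p,xy in(('covFLtop',[51,-50,8-33],(455,380)),('covFLbot',[51,-50,-33],(462,395)),('FRtop',[51,50,-25],(638,312)),('FRbot',[51,50,-33],(640,324)),('BLtop',[-51,-50,-25],(388,253))):
    print(n,refine(*xy)-proj(e,t+Z.apply(p)))
# numeric edges: cover mask & blue mask lines
h=hsv(e)
m=((h[...,1]<60)&(h[...,2]>120)).astype(np.uint8); z=np.zeros_like(m);z[175:210,190:240]=m[175:210,190:240]
c=max(cv2.findContours(z,0,2)[0],key=cv2.contourArea);print('white',cv2.approxPolyDP(cv2.convexHull(c),1.2,True)[:,0].tolist())
b=((h[...,0]>100)&(h[...,0]<130)&(h[...,1]>120)).astype(np.uint8);z=np.zeros_like(b);z[180:238,180:245]=b[180:238,180:245]
c=max(cv2.findContours(z,0,2)[0],key=cv2.contourArea);print('blue',cv2.approxPolyDP(cv2.convexHull(c),1.2,True)[:,0].tolist())
d=load('top');h=hsv(d);m=((h[...,1]<70)&(h[...,2]>95)).astype(np.uint8)
for v in range(218,232): print(v,h[v,270:312:3,1].tolist())
for n,p in(('rim',[-59,-58,106]),('rim',[-59,58,106])): print(n,np.array(proj(d,C+Z.apply(p))))
for n,p in(('cov',[-51,-50,-25]),('cov',[-51,50,-25])): print(n,np.array(proj(d,t+Z.apply(p))))
E
```

```text
rimFL [0.86 0.93]
rimFR [-0.1   1.03]
rimBL [0.64 2.49]
footFL [0.25 1.25]
footFR [-0.35  1.56]
covFLtop [-0.28 -0.6 ]
covFLbot [0.62 0.45]
FRtop [0.58 0.42]
FRbot [0.79 0.94]
BLtop [1.3  2.06]
white [[223, 177], [233, 193], [204, 205], [193, 182]]
blue [[189, 187], [192, 186], [232, 195], [235, 199], [236, 216], [206, 230], [193, 206]]
218 [51, 54, 52, 46, 45, 43, 44, 43, 46, 56, 54, 56, 57, 54]
219 [51, 55, 43, 46, 43, 46, 45, 42, 43, 45, 49, 54, 56, 56]
220 [49, 56, 41, 44, 45, 45, 46, 45, 43, 43, 43, 41, 61, 54]
221 [50, 57, 45, 43, 47, 44, 43, 46, 45, 43, 45, 42, 54, 58]
222 [51, 57, 43, 49, 43, 48, 47, 49, 45, 45, 43, 41, 46, 55]
223 [51, 42, 76, 10, 72, 6, 47, 44, 46, 47, 48, 43, 36, 43]
224 [54, 94, 230, 217, 215, 193, 142, 59, 6, 51, 45, 45, 42, 41]
225 [55, 46, 122, 176, 213, 242, 234, 215, 190, 18, 32, 48, 44, 61]
226 [53, 163, 150, 111, 57, 104, 173, 220, 243, 222, 162, 80, 19, 110]
227 [58, 164, 157, 158, 158, 146, 111, 53, 114, 173, 233, 230, 214, 99]
228 [64, 152, 151, 152, 157, 154, 156, 158, 146, 110, 64, 132, 170, 91]
229 [92, 151, 152, 147, 147, 152, 158, 152, 158, 159, 160, 150, 117, 121]
230 [131, 155, 151, 154, 154, 147, 152, 149, 149, 152, 157, 155, 155, 125]
231 [161, 151, 150, 146, 155, 153, 152, 152, 149, 154, 155, 148, 155, 117]
rim [308.12 228.77]
rim [271.36 224.55]
cov [307.07 225.97]
cov [274.67 222.25]
```

The cover and case residuals agree within about 1 mm in both views. I'll lower the cover.

```bash
python3 -m inch '[[0,0,0,0.005,0,0,0],[0,0,0,0.01,0,0,0],[0,0,0,0.015,0,0,0],[0,0,0,0.018,0,0,0],[0,0,0,0.021,0,0,0],[0,0,0,0.023,0,0,0],[0,0,0,0.025,0,0,0],[0,0,0,0.025,0,0,0]]' 60
```

```text
time_s: 15.57
eef_pos: [469.8, -212.0, 139.6]
tcp_rot: [-3.137, 0.165, 0.004]
contact_force: [-2.9, -0.3, 2.6]
width: 12.5
grip_force: 61.5
```

```bash
python3 -m inch '[[0,0,0,0,0,0,0],[0,-0.001,0,0,0,0,0],[0,-0.001,0,0.001,0,0,0],[0,-0.001,0,0.001,0,0,0],[0,-0.001,0,0.001,0,0,0]]' 60
```

```text
time_s: 15.98
eef_pos: [469.5, -212.1, 139.3]
tcp_rot: [3.137, -0.165, -0.0]
contact_force: [-0.9, 1.4, 8.2]
width: 12.9
grip_force: 62.4
```

```bash
python3 - <<'E'
from p import *
s=r.state();print(s['contact_force'],s['wrist_torque'],s['tcp_rot'])
e=cam('scene','s7');d=cam('top','t7')
np.set_printoptions(precision=2,suppress=True)
h=hsv(e)
# along cover +x front edge midlines: print rows at columns crossing white->gray gap->blue rim
for u in(206,212,218,224,230): print(u,[f'{v}:{h[v,u,1]}/{h[v,u,2]}' for v in range(190,216)])
# along the left (-y) side: rows, columns crossing
for v in(190,195,200): print(v,[f'{u}:{h[v,u,1]}/{h[v,u,2]}' for u in range(186,206)])
Z=R.from_euler('z',-6,degrees=True);C=np.array([470.5,-212.2,0]);t=s['eef_pos']
for n,p in(('rimi',[53,-52,106]),('rimi',[53,52,106]),('rimo',[59,-58,106]),('rimo',[59,58,106])): print(n,np.array(proj(e,C+Z.apply(p))))
for n,p in(('cov',[51,-50,-26]),('cov',[51,50,-26])): print(n,np.array(proj(e,t+Z.apply(p))))
b=e['pixels'][170:215,180:245][...,::-1];a=d['pixels'][180:235,262:322][...,::-1]
f=lambda x,k:cv2.resize(x,None,fx=k,fy=k,interpolation=cv2.INTER_CUBIC)
o=np.zeros((600,800,3),np.uint8);g=f(a,3);o[-g.shape[0]:,:g.shape[1]]=g;k=f(b,9);o[:k.shape[0],200:200+k.shape[1]]=k[:600,:600]
cv2.imwrite('pics/crop8.png',o)
E
```

```text
[-0.855   1.3823  8.1701] [ 0.4828  0.0294 -0.0198] [ 3.1371 -0.1648 -0.    ]
206 ['190:30/67', '191:36/93', '192:35/117', '193:40/121', '194:38/121', '195:38/121', '196:36/122', '197:36/121', '198:39/143', '199:37/206', '200:38/206', '201:37/206', '202:36/206', '203:38/207', '204:37/206', '205:36/204', '206:37/206', '207:37/206', '208:38/196', '209:36/133', '210:3/86', '211:175/108', '212:210/125', '213:222/77', '214:216/65', '215:239/62']
212 ['190:39/13', '191:32/16', '192:0/11', '193:31/25', '194:35/59', '195:31/73', '196:39/117', '197:37/143', '198:39/205', '199:38/206', '200:38/207', '201:38/206', '202:38/206', '203:37/207', '204:36/205', '205:37/201', '206:35/162', '207:30/93', '208:55/93', '209:216/130', '210:230/93', '211:227/64', '212:223/63', '213:219/63', '214:208/65', '215:227/63']
218 ['190:38/121', '191:38/121', '192:36/121', '193:37/117', '194:33/94', '195:36/85', '196:37/116', '197:38/149', '198:37/206', '199:37/205', '200:37/206', '201:39/207', '202:37/206', '203:36/192', '204:33/132', '205:16/82', '206:159/114', '207:211/123', '208:207/64', '209:215/63', '210:227/6
[... 1095 characters left out ...]
']
195 ['186:138/190', '187:138/174', '188:137/110', '189:130/100', '190:83/55', '191:211/58', '192:218/68', '193:219/78', '194:178/76', '195:12/64', '196:26/99', '197:36/106', '198:36/121', '199:38/122', '200:38/122', '201:36/121', '202:36/119', '203:38/121', '204:38/120', '205:36/121']
200 ['186:136/105', '187:140/104', '188:137/104', '189:136/105', '190:130/100', '191:19/53', '192:214/56', '193:223/55', '194:211/58', '195:227/81', '196:212/131', '197:163/97', '198:12/42', '199:38/94', '200:39/198', '201:38/206', '202:38/206', '203:37/205', '204:37/205', '205:38/206']
rimi [203.49 210.04]
rimi [233.73 197.3 ]
rimo [202.47 212.24]
rimo [236.27 197.97]
cov [203.46 207.8 ]
cov [232.65 195.55]
```

View pics/crop8.png

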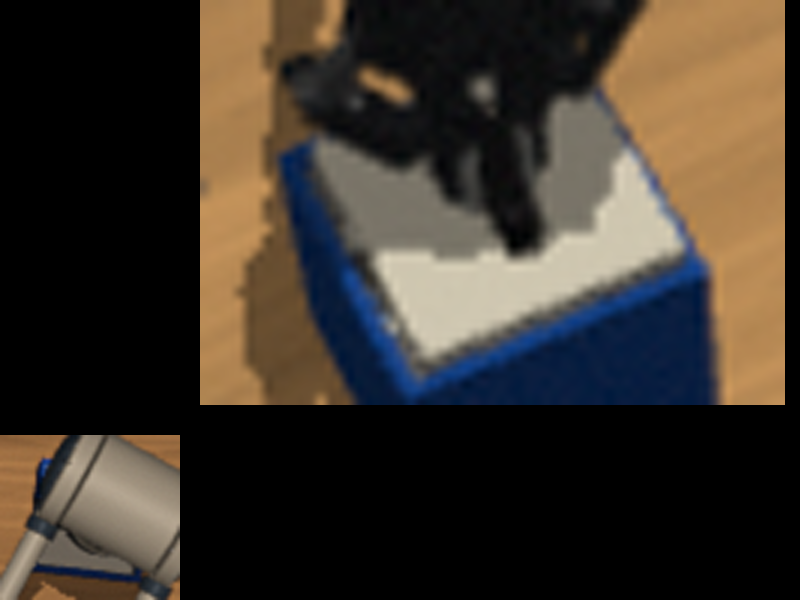

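Crop: the cover lies over the recess. There is a dark gap on its -y side (scene about 195,195), and its +y edge runs onto the blue rim (about 232,195). The moment puts the contact at y of about +59 mm, so I'll lift slightly, shift 2 mm to -y and lower again.

```bash
python3 -m inch '[[0,0,0,-0.002,0,0,0],[0,0,0.002,-0.003,0,0,0],[0,0,0.002,-0.003,0,0,0],[0,0,0.002,-0.002,0,0,0],[0,0,0.002,-0.001,0,0,0],[0,0,0.002,0.001,0,0,0],[0,0,0.002,0.002,0,0,0],[0,0,0.002,0.002,0,0,0]]' 60
python3 -c "
from p import *
s=r.state();print(s['contact_force'],s['wrist_torque'],s['eef_pos'],s['tcp_rot'])"
```

```text
time_s: 16.75
eef_pos: [468.4, -213.8, 135.4]
tcp_rot: [-3.136, 0.165, 0.006]
contact_force: [-2.1, 0.7, 2.4]
width: 12.9
grip_force: 61.4
[-2.1085  0.7154  2.3753] [0.0784 0.3616 0.016 ] [ 468.3534 -213.8297  135.4473] [-3.1365  0.1647  0.0058]
```

```bash
python3 -m inch '[[0,0.0005,0,-0.001,0,0,0],[0,0.0015,0,-0.001,0,0,0],[0,0.002,0,0,0,0,0],[0,0.002,0,0.002,0,0,0],[0,0.002,0,0.002,0,0,0]]' 60
python3 -c "
from p import *
s=r.state();print(s['contact_force'],s['wrist_torque'],s['eef_pos'],s['tcp_rot'])"
```

```text
time_s: 17.17
eef_pos: [470.6, -214.1, 133.5]
tcp_rot: [-3.137, 0.165, 0.005]
contact_force: [-0.8, 1.0, 3.2]
width: 12.6
grip_force: 61.5
[-0.7714  1.0491  3.1567] [ 0.0841  0.2048 -0.0071] [ 470.6099 -214.1048  133.5046] [-3.1366  0.1646  0.0048]
```

```bash
python3 -m inch '[[0,0,0,0.001,0,-0.004,0],[0,0,0,0.002,0,-0.004,0],[0,0,0,0.003,0,-0.004,0],[0,0,0,0.004,0,-0.004,0],[0,0,0,0.005,0,-0.004,0],[0,0,0,0.005,0,-0.004,0]]' 60
python3 -c "
from p import *
s=r.state();print(s['contact_force'],s['wrist_torque'],s['eef_pos'],s['tcp_rot'])"
```

```text
time_s: 17.67
eef_pos: [470.6, -214.1, 131.8]
tcp_rot: [-3.137, 0.165, 0.008]
contact_force: [-8.6, 5.1, 18.2]
width: 13.0
grip_force: 63.5
[-8.6461  5.0559 18.2108] [ 0.6882  1.1489 -0.0289] [ 470.6117 -214.1126  131.7916] [-3.1373  0.1646  0.0084]
```

```bash
python3 -m inch '[[0,0,0,-0.003,0,0,0],[0.35,0,0,-0.003,0,0,0],[0.35,0,0,-0.003,0,0,0],[0.35,0,0,-0.003,0,0,0],[0.35,0,0,-0.01,0,0,0],[0.35,0,0,-0.03,0,0,0],[0.35,0,0,-0.05,0,0,0],[0,0,0,-0.05,0,0,0]]' 60
python3 - <<'E'
from p import *
plan([470.8,-212.6,165],frame(-96,0))
e=cam('scene','s8');d=cam('top','t8')
np.set_printoptions(precision=1,suppress=True)
h=hsv(e)
m=((h[...,1]<60)&(h[...,2]>85)).astype(np.uint8); z=np.zeros_like(m);z[170:215,186:242]=m[170:215,186:242]
c=max(cv2.findContours(z,0,2)[0],key=cv2.contourArea);print('cover',cv2.approxPolyDP(cv2.convexHull(c),1.2,True)[:,0].tolist())
Z=R.from_euler('z',-6,degrees=True);C=np.array([470.5,-212.2,0])
for p in([51,-50,106],[51,50,106],[-51,-50,106],[-51,50,106]): print(np.array(proj(e,C+Z.apply(p))))
for u in(206,212,218,224,230): print(u,[f'{v}:{h[v,u,1]}/{h[v,u,2]}' for v in range(198,216)])
E
```

```text
time_s: 18.33
eef_pos: [472.2, -214.9, 182.9]
tcp_rot: [3.136, -0.165, -0.003]
contact_force: [0.2, 0.5, 1.3]
width: 19.1
grip_force: 0.0
t 18.33 at [ 472.1813 -214.8654  182.935 ] w 19.1 row [-0.0016 -0.0021  0.0179] [ 0.0018  0.0015 -0.0002] rows 0.4347765273226776 0.018924598806519317
cover [[220, 177], [233, 199], [204, 211], [192, 188]]
[203.8 209.3]
[232.9 197.1]
[191.3 185.7]
[219.5 174.4]
206 ['198:38/121', '199:39/143', '200:38/207', '201:38/207', '202:38/207', '203:38/204', '204:38/207', '205:38/207', '206:37/207', '207:37/206', '208:36/206', '209:37/205', '210:29/182', '211:153/115', '212:216/124', '213:209/77', '214:210/63', '215:216/65']
212 ['198:39/132', '199:38/195', '200:39/205', '201:39/207', '202:38/207', '203:38/207', '204:37/206', '205:36/206', '206:37/206', '207:35/195', '208:2/128', '209:216/131', '210:225/93', '211:219/64', '212:222/62', '213:219/63', '214:231/63', '215:223/63']
218 ['198:37/137', '199:38/175', '200:40/206', '201:37/207', '202:37/207', '203:37/206', '204:37/205', '205:29/182', '206:152/116', '207:215/122', '208:200/65', '209:207/64', '210:243/62', '211:215/64', '212:234/61', '213:222/62', '214:219/64', '215:239/62']
224 ['198:37/205', '199:37/205', '200:38/208', '201:37/206', '202:28/193', '203:84/148', '204:218/130', '205:223/88', '206:227/64', '207:227/63', '208:234/62', '209:215/64', '210:226/62', '211:223/63', '212:215/64', '213:227/63', '214:223/63', '215:219/64']
230 ['198:38/206', '199:37/205', '200:24/180', '201:155/115', '202:221/121', '203:219/63', '204:219/64', '205:226/62', '206:223/63', '207:235/63', '208:223/63', '209:207/64', '210:215/63', '211:243/62', '212:211/64', '213:219/64', '214:222/62', '215:243/62']
```

The cover's corners (192,188), (204,211), (233,199) and (220,177) match a flush seat. I'll close the fingers and press once on the bar to make sure.

```bash
python3 -m inch '[[0,-0.001,-0.002,0.005,0,0,0],[0,-0.001,-0.002,0.012,0,0,0],[0,-0.001,-0.002,0.018,0,0,0],[0,-0.001,-0.002,0.023,0,0,0],[0,-0.001,-0.002,0.027,0,0,0],[0,-0.001,-0.002,0.03,0,0,0],[0,-0.001,-0.002,0.032,0,0,0],[0,-0.001,-0.002,0.032,0,0,0]]' 60
```

```text
time_s: 19.1
eef_pos: [469.2, -211.7, 151.9]
tcp_rot: [-3.137, 0.165, 0.009]
contact_force: [-14.5, 7.7, 28.6]
width: 0.2
grip_force: 14.4
```

```bash
python3 -m inch '[[0,0,0,-0.005,0,0,0],[0,0,0,-0.02,0,0,0],[0,0,0,-0.05,0,0,0],[0,0,0,-0.08,0,0,0],[0,0,0,-0.1,0,0,0],[0,0,0,-0.1,0,0,0],[0,0,0,-0.1,0,0,0],[0,0,0,-0.1,0,0,0]]' 60
python3 - <<'E'
from p import *
e=cam('scene','s9');h=hsv(e)
m=((h[...,1]<60)&(h[...,2]>85)).astype(np.uint8); z=np.zeros_like(m);z[170:215,186:242]=m[170:215,186:242]
c=max(cv2.findContours(z,0,2)[0],key=cv2.contourArea);print('cover',cv2.approxPolyDP(cv2.convexHull(c),1.2,True)[:,0].tolist())
print(r.state()['eef_pos'],r.state()['contact_force'])
print(ticket.sign_off())
E
```

```text
time_s: 19.77
eef_pos: [470.3, -212.0, 244.6]
tcp_rot: [-3.135, 0.165, 0.015]
contact_force: [0.1, -0.5, -0.0]
width: -0.1
grip_force: 0.0
cover [[220, 177], [233, 199], [204, 211], [192, 188]]
[ 470.1022 -211.9297  244.129 ] [-1.2429 -0.0617 -0.7921]
the job is handed in; nothing more can be done
None
```

I handed the job in at about 20 s: the plain plate stands home in the empty slot, and the cover is pressed down flush with the rim (fingertips measured the bar top at its seated height of about 130 mm); the judge's verdict was not shown.

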